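Screw the lid onto the leaning grain sample canister

TASK

Take the ribbed screw lid from the pan of the bench scale and set it squarely on the threaded mouth of the canister that leans in the sloping rest. Turn the lid back (counter-clockwise, looking at its top) until the thread drops into place, then screw it forward (clockwise) until it is fully home on the rim, and let go of it. Leave the other things on the table where they are.

Things in the scene. Friction and masses are not known exactly. Their poses are not given: they have to be found in the camera images.
- lid_center (a point): Centre (on axis, half-way up) of the loose white ribbed plastic screw lid, 62 mm across, 27.6 mm high, about 45 g; starts closed side up on the scale's pan. z points out of its closed top. Hollow below: ceiling 7.8 mm above this point, skirt inside radius 29 mm; at its lower edge 4 round pins, 5 mm thick, 90 degrees apart on its x and y axes, reach in to radius 23.5 mm.
- mouth (a point): Centre of the open rim of the aluminium canister (neck 42 mm across, bevelled to 34 at the rim; body 58 mm across from 34 mm below the rim). It is clamped in the rest and leans 30 degrees, mouth towards the robot's side, rim about 158 mm over the table. z runs along its axis, out of the mouth. How the thread is turned about z varies and is not told (x, y do not show it).
- thread (a point): Point on the canister's axis 8 mm below the rim, at the rib tops; axes as mouth. Around the neck, out to radius 26 mm, 4 equal thread starts of 90 degrees; each, clockwise from above: stop post 4 degrees wide (top 3 mm below rim), gap 30 degrees, rib with flat top. Lid pins set on ribs slide back (counter-clockwise) to the gaps and drop 10 mm; forward without dropping they only meet a post.
- home (a point): Point on the canister's axis 7.8 mm below the rim, where lid_center is when the lid is home; axes as mouth. Lid_center height along z above this point: about 18 mm pins on posts (turning back then drops to 13), 13 on ribs, 3 dropped into the gaps, 0 home. From the gap, screwing forward lowers it 0.1 mm per degree; 45 to 65 degrees from the post it is home, ceiling on the rim.
- rest: Fixed grey sloping rest, base 150 x 120 x 12 mm, origin under the base's centre; the canister leans towards its -x. Its steel clamp holds the canister against turning up to about 3 N m. The upper 80 mm of the canister stands free.
- scale: White bench scale, fixed, 180 x 220 mm, origin under the centre of its case, its front (key panel) towards -x of its frame. Its round pan, radius 66 mm, is 20 mm from the centre towards its +x; the pan's top is 70 mm above the table. The lid lies on the pan.
- jar_center (a point): Centre of a bystander: a closed clear jar, 64 mm across, 100 mm high, loose.
- cup_center (a point): Centre of a bystander: an open white cup, 76 mm across its rim, 85 mm high, loose.
- scoop_center (a point): A point near the middle of a bystander: a long-handled sampling spoon lying on the table, loose.
Not all that is in view belongs to the job. What is meant by the part that bears lid_center is not blue or yellow, and is the smaller of those in its own colour.

How it is judged:
By the outcome, as a careful person would: the job done as asked, in the order asked, and still so for the second after the job is handed in, with the robot touching nothing.
It also fails if it takes over 64 s, if anything falls off the work surface, if the arm or the gripper's body presses on something with over 40 N, if the wrist force passes 120 N, or if a joint passes its speed limit or range.

ROBOT

A 6-joint arm with a two-finger parallel gripper is mounted at the origin on the work surface. World frame = base frame: x ahead of the robot, y to its left, z up, the work surface at z = 0. Lengths are in m, angles in degrees, forces in N, time in s.
With the tool pointing down it reaches from about 0.4 to 0.825 m from the base axis. Payload 7 kg.
Tool frame: the origin (TCP) lies on the centre line of the jaws, within the pads' length; the fingertips stand 19 mm ahead of it and the grasp point (between the pads) is the TCP; z points along the fingers, y is the line along which they close (so a half turn about z gives the same grasp; the last joint's range is limited). The gripper opens to 88 mm and grips with 3 to 60 N. Pads are 19 mm wide; open, the fingers measure 130 mm over their backs; the gripper's body (78 mm by 193 mm) begins 47 mm behind the grasp point.
Start: joints at [-60.269, 20.546, 0.682, 0, -70.136, -16.507], TCP at [0.154, -0.657, 0.246] pointing down, gripper open.
Joint ranges: [-176.03, 176.03], [-82.01, 121.73], [-58.28, 71.71], [-173.87, 95.51], [-174.79, -0.11], [-173.66, 173.66]. Speed limits (degrees/s): [136.94, 136.94, 172.46, 180, 180, 180].

INTERFACE

Orientations are given as [roll, pitch, yaw] about the fixed x, y, z axes, in that order (R = Rz(yaw) Ry(pitch) Rx(roll)).
In Python, from plant import get_state, capture, close_job gives the robot as it stands.
- The arm moves only by the tool apply_moves, never from a script. Its argument "targets" is a list of rows, each a list of 7 numbers: the opening, from 0 (shut) to 1 (fully open), then the shift along the tool's x, y, z normalised to -1 to 1, where 1 is 1000 mm, then the turn, a rotation vector about the tool's x, y, z normalised to -1 to 1, where 1 is 90 degrees. In form: [[claw, tx, ty, tz, ax, ay, az], ...]. A call has 1 to 20 rows; each row shifts and turns the commanded pose from where the row before left it, along the tool's axes as they then stand; what a row does not reach is not made up. A row lasts 1/12 s, in which the tool goes at most 41.7 mm and 7.16 degrees, less where a joint would pass 70% of its speed; a pose out of reach is approached as far as the arm can. A call with a number of a shift or a turn outside -1 to 1 is refused whole. A call with a gripper value outside its range is refused whole. The fingers move at their own pace and stop on an object; "newtons" is the grip in N (left out, the last holds). Time passes only in rows, so rows that do not move let the fingers close. It gives the time, the measured TCP pose, the force, the opening and the grip force at its end, in the units of the state.
- get_state(): the state, without advancing time (a new reading comes with each control period).
- capture(name): name is "scene" or "top" or "wrist"; returns a dict with "frame" (384x512x3 uint8, red, green, blue), "range_z" (384x512 float32, m along the optical axis (not along the pixel's ray), 0 where there is no reading), "camera_matrix" (3x3 intrinsics, pixels), "T" (4x4, takes a point from camera to world coordinates). Camera axes: x right, y down, z forward; pixel columns grow to the right and rows downward; lengths in m; the calibration is good to about 2 mm. The wrist camera is an equidistant fisheye: a pixel r from the principal point sees the ray r / f radians off the axis. A picture is of the moment at which its call begins.
- close_job(): hands the job in; it is judged then, once.
The state is a dict: "time_s": time; "joints": joint angles; "qd": joint speeds; "joint_torque": joint torques, N m; "tcp_pos": TCP position; "eef_rot": TCP orientation; "contact_force": force on the tool from outside, world axes, zero at the start; "moment": the same for the moment, N m; "gripper_width": finger opening in m; "gripper_force": force on a finger pad.
Only numpy, scipy, OpenCV 4.12 (cv2) and the standard library are available. Lean on these libraries where they do the work, as an engineer would, in place of code of your own. Each camera call takes 0.05 s, during which the arm holds its last target. There are 200 camera calls.

## Working session

There is one attempt and no reset: what is moved stays moved. The work goes in short steps, Python scripts to look and compute and a tool call to move; the robot and the scene stay as the last step left them, time stands still between calls to the robot, and variables do not carry over. Pictures are saved under pics/ and viewed, at most 10 in all, crops included, and the job is handed in when it is done.

Besides the shell and the picture viewer there is one more tool, called after "Request:" as name(argument=value, ...), one argument or row to a line, values as JSON. apply_moves: Moves the arm, as the interface text tells. Scaled input: -1 to 1 covers 1000 mm each way for a shift and 90 degrees each way for a turn. Its arguments: {"type":"object","properties":{"targets":{"type":"array","items":{"type":"array","items":{"type":"number"}}},"newtons":{"type":"number"}},"required":["targets"]}

```bash
mkdir -p pics; cat > h.py <<'E'
import numpy as np, cv2
from plant import get_state, capture, close_job
def cloud(c):
    K=c["camera_matrix"];z=c["range_z"];v,u=np.mgrid[:384,:512]
    p=np.stack([(u-K[0,2])/K[0,0]*z,(v-K[1,2])/K[1,1]*z,z],-1)
    return p@c["T"][:3,:3].T+c["T"][:3,3]
E
python3 - <<'E'
from h import *
s=get_state();print(s)
ims=[]
for n in("scene","top"):
    c=capture(n);np.savez(n+".npz",**c);ims.append(c["frame"]);print(n,c["T"].round(3).tolist(),c["camera_matrix"].round(1).tolist())
    cv2.imwrite(f"pics/{n}.png",cv2.resize(c["frame"][:,:,::-1],(800,600),interpolation=cv2.INTER_CUBIC))
E
```

```text
{'time_s': 0.0, 'joints': array([-6.02700573e+01,  2.05913950e+01,  6.32642376e-01, -1.93037442e-02,
       -7.01374284e+01, -1.65096355e+01]), 'qd': array([ 0.01360658, -0.03287174, -0.15397285,  0.02682141, -0.00452085,
        0.07278716]), 'joint_torque': array([ 7.72927215e-04, -5.82726574e+01,  2.93059230e+01,  6.99738085e+00,
        6.92600326e-03, -1.44515402e-04]), 'tcp_pos': array([ 0.15425861, -0.65664835,  0.24461711]), 'eef_rot': array([ 1.79902627e+02, -9.93640525e-03, -1.66786258e+02]), 'contact_force': array([ 0.51876901, -0.31359713, -0.03674957]), 'moment': array([-0.04810382, -0.02502336, -0.03777611]), 'gripper_force': 0.0, 'gripper_width': 0.08768833761521186}
scene [[-0.049, 0.829, -0.557, 1.044], [0.999, 0.04, -0.03, 0.034], [-0.002, -0.558, -0.83, 0.81], [0.0, 0.0, 0.0, 1.0]] [[373.4, 0.0, 254.7], [0.0, 373.4, 190.0], [0.0, 0.0, 1.0]]
top [[0.025, -0.992, 0.125, 0.421], [-1.0, -0.027, -0.009, 0.015], [0.013, -0.124, -0.992, 1.122], [0.0, 0.0, 0.0, 1.0]] [[450.7, 0.0, 250.5], [0.0, 450.7, 190.9], [0.0, 0.0, 1.0]]
```

View pics/scene.png

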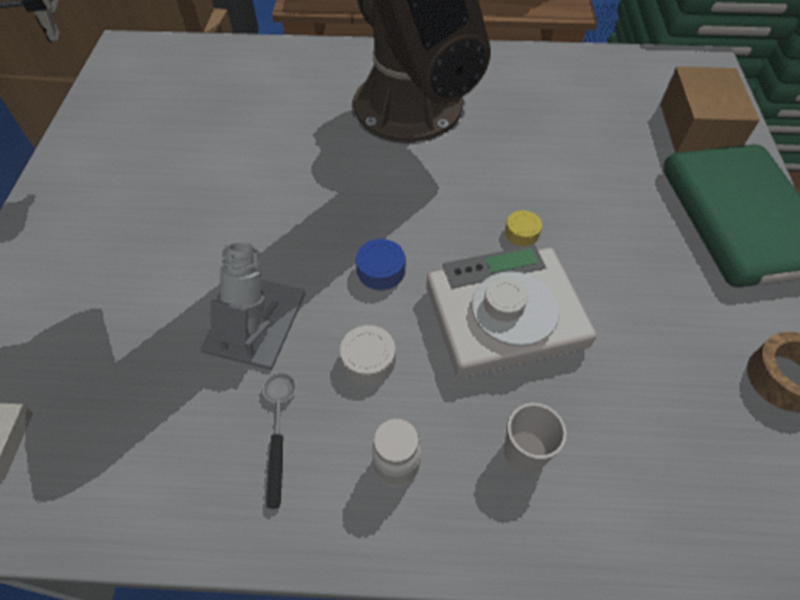

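View pics/top.png

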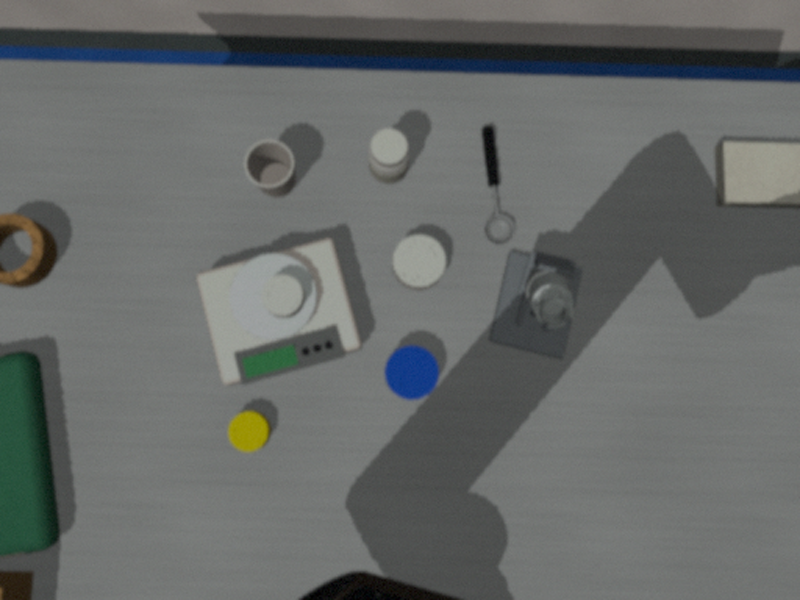

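Scene view: the lids are white on the pan (506,295), a larger white one on the table (368,352), blue (381,263) and yellow (523,226). The one I want is the smaller white lid on the pan. The canister mouth is near (240,250) in the scene view and (553,305) in the top view.

```bash
python3 - <<'E'
from h import *
C={n:dict(np.load(n+".npz")) for n in("scene","top")}
P={n:cloud(C[n]) for n in C}
def circ(p):
    (x,y),r=cv2.minEnclosingCircle(p[:,:2].astype(np.float32)*1000);return round(x),round(y),round(r,1),len(p),p[:,2].mean().round(4)
p=P["top"]
def win(a,u0,u1,v0,v1):
    k=.64;return a[int(v0*k):int(v1*k),int(u0*k):int(u1*k)].reshape(-1,3)
for n,w,wt in(("top",(250,320,255,335),(370,460,215,300)),("scene",(470,545,260,330),(330,400,320,390))):
    a=win(P[n],*w);print(n,"panlid",circ(a[(a[:,2]>.091)&(a[:,2]<.106)]))
    a=win(P[n],*wt);print(n,"tablelid",circ(a[(a[:,2]>.015)]),a[:,2].max())
# rest base
for n,w in(("top",(480,600,230,370)),("scene",(190,320,230,375))):
    a=win(P[n],*w);b=a[(a[:,2]>.007)&(a[:,2]<.017)]
    h=cv2.minAreaRect((b[:,:2]*1000).astype(np.float32));print(n,"rest",h,len(b))
    q=a[(a[:,2]>.1)&(a[:,2]<.18)];print(len(q),q.min(0).round(3),q.max(0).round(3))
    for z in np.arange(.08,.175,.01):
        t=a[abs(a[:,2]-z)<.005]
        if len(t)>2:print(round(z,3),len(t),t[:,0].min().round(3),t[:,0].max().round(3),t[:,1].min().round(3),t[:,1].max().round(3))
im=C["scene"]["frame"][:,:,::-1]
a=cv2.resize(im[140:250,120:220],(400,440),interpolation=2);b=cv2.resize(im[140:250,270:370],(400,440),interpolation=2)
cv2.imwrite("pics/crop.png",np.hstack([a,b]))
E
```

```text
top panlid (553, 167, 31.0, 565, np.float64(0.097))
top tablelid (542, -16, 124.1, 952, np.float64(0.0535)) 1.1221949047654136
scene panlid (553, 167, 32.0, 512, np.float64(0.0988))
scene tablelid (813, -8, 235.2, 1029, np.float64(0.0486)) 0.8104885114657738
top rest ((580.6986083984375, -206.7662353515625), (166.48202514648438, 182.6774139404297), 77.69953918457031) 1640
869 [ 0.511 -0.261  0.1  ] [ 0.611 -0.194  0.169]
0.08 67 0.555 0.625 -0.264 -0.196
0.09 87 0.567 0.619 -0.263 -0.195
0.1 115 0.56 0.614 -0.263 -0.197
0.11 134 0.558 0.608 -0.26 -0.197
0.12 53 0.532 0.586 -0.248 -0.195
0.13 174 0.518 0.582 -0.251 -0.194
0.14 156 0.511 0.576 -0.248 -0.195
0.15 134 0.515 0.565 -0.245 -0.194
0.16 132 0.523 0.56 -0.244 -0.194
0.17 17 0.537 0.556 -0.233 -0.209
scene rest ((567.37109375, -203.63748168945312), (152.62661743164062, 158.12936401367188), 72.26363372802734) 1267
1086 [ 0.511 -0.261  0.1  ] [ 0.613 -0.194  0.168]
0.08 141 0.553 0.63 -0.264 -0.195
0.09 161 0.562 0.621 -0.262 -0.194
0.1 172 0.556 0.614 -0.261 -0.197
0.11 236 0.555 0.611 -0.26 -0.196
0.12 117 0.534 0.589 -0.249 -0.195
0.13 138 0.54 0.585 -0.251 -0.195
0.14 188 0.511 0.576 -0.249 -0.196
0.15 155 0.516 0.565 -0.246 -0.194
0.16 139 0.522 0.562 -0.244 -0.195
0.17 28 0.54 0.557 -0.233 -0.208
```

View pics/crop.png

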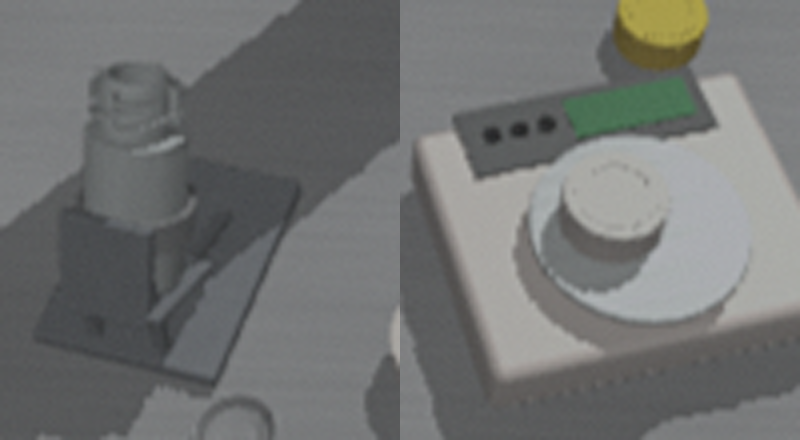

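Crop: the left half shows the canister neck and thread, with the mouth at about (140,70). The right half shows the small white ribbed lid on the pan at about (612,195). Its radius measures 31 mm and its top is at z = 0.097, which matches the description.

```bash
cat >> h.py <<'E'
from scipy.spatial.transform import Rotation as R
def rel(p,rot,s=None):
    """tool-frame shift (mm) and rotvec (deg) from measured pose to target"""
    s=s or get_state();A=R.from_euler("xyz",s["eef_rot"],degrees=True)
    return (A.inv().apply(np.array(p)-s["tcp_pos"])*1000).round(2),np.degrees((A.inv()*rot).as_rotvec()).round(2)
E
python3 - <<'E'
from h import *
from scipy.optimize import least_squares
for n in("scene","top","both"):
    pts=[]
    for m in(("scene","top") if n=="both" else (n,)):
        a=cloud(dict(np.load(m+".npz"))).reshape(-1,3)
        pts.append(a[(a[:,2]>.075)&(a[:,2]<.19)&(abs(a[:,0]-.565)<.08)&(abs(a[:,1]+.225)<.06)])
    a=np.vstack(pts)
    def ax(y,t):return np.array([np.sin(t)*np.cos(y),np.sin(t)*np.sin(y),np.cos(t)])
    def dec(x,q,t):
        k=ax(x[0],t);m=np.array([x[1],x[2],.158]);d=q-m;s=d@k
        return s,np.linalg.norm(d-np.outer(s,k),axis=1)
    x=np.array([np.pi+.2,.54,-.22]);t=np.radians(30)
    for i in range(6):
        s,r=dec(x,a,t);b=a[(s<-38)&0 if 0 else (s<-.038)&(s>-.08)&(abs(r-.029)<(.012 if i<2 else .004))]
        x=least_squares(lambda x:(dec(x,b,t)[1]-.029)*1000,x,loss="soft_l1").x
    s,r=dec(x,a,t)
    print(n,np.degrees(x[0]).round(1),x[1:].round(4),len(b),"rms",np.std(dec(x,b,t)[1]-.029).round(4))
    # rim height along axis: points r 14..18
    rim=s[(r>.013)&(r<.019)&(s>-.01)&(s<.012)];print("rim s pct",np.percentile(rim,[10,50,75,90,97]).round(4),len(rim))
    k=ax(x[0],t);m=np.array([x[1],x[2],.158]);print(k.round(3),"mouth",(m+k*np.percentile(rim,75)).round(4))
print(rel([.45,-.2,.30],R.from_euler("xyz",[180,0,-166.8],degrees=True)))
print(rel([.553,.167,.20],R.from_euler("xyz",[180,0,-166.8],degrees=True)))
E
```

```text
scene 167.9 [ 0.53   -0.2198] 437 rms 0.0011
rim s pct [-0.0072 -0.0014  0.      0.0009  0.0015] 90
[-0.489  0.105  0.866] mouth [ 0.53   -0.2198  0.158 ]
top 168.7 [ 0.5295 -0.2198] 183 rms 0.0009
rim s pct [-0.007  -0.0027 -0.0012 -0.0002  0.0011] 97
[-0.49   0.098  0.866] mouth [ 0.5301 -0.2199  0.157 ]
both 168.3 [ 0.5298 -0.2199] 621 rms 0.0011
rim s pct [-0.0071 -0.0021 -0.0006  0.0005  0.0014] 183
[-0.49   0.101  0.866] mouth [ 0.5301 -0.2199  0.1575]
(array([-392.3 ,  377.07,  -54.77]), array([ 0.09, -0.01,  0.02]))
(array([-576.5 ,  710.65,   45.71]), array([ 0.09, -0.01,  0.02]))
```

Request:
apply_moves(
  targets=[
    [1, -0.0245, 0.0236, -0.0034, 0, 0, 0],
    [1, -0.0245, 0.0236, -0.0034, 0, 0, 0],
    [1, -0.0245, 0.0236, -0.0034, 0, 0, 0],
    [1, -0.0245, 0.0236, -0.0034, 0, 0, 0],
    [1, -0.0245, 0.0236, -0.0034, 0, 0, 0],
    [1, -0.0245, 0.0236, -0.0034, 0, 0, 0],
    [1, -0.0245, 0.0236, -0.0034, 0, 0, 0],
    [1, -0.0245, 0.0236, -0.0034, 0, 0, 0],
    [1, -0.0245, 0.0236, -0.0034, 0, 0, 0],
    [1, -0.0245, 0.0236, -0.0034, 0, 0, 0],
    [1, -0.0245, 0.0236, -0.0034, 0, 0, 0],
    [1, -0.0245, 0.0236, -0.0034, 0, 0, 0],
    [1, -0.0245, 0.0236, -0.0034, 0, 0, 0],
    [1, -0.0245, 0.0236, -0.0034, 0, 0, 0],
    [1, -0.0245, 0.0236, -0.0034, 0, 0, 0],
    [1, -0.0245, 0.0236, -0.0034, 0, 0, 0],
  ],
)

```text
time_s: 1.43
tcp_pos: [0.45, -0.1981, 0.3001]
eef_rot: [180.0, 0.0, -166.8]
contact_force: [0.8, -0.2, -0.5]
gripper_width: 0.0876
gripper_force: 0.0
```

Request:
apply_moves(
  targets=[
    [1, -0.0184, 0.0334, 0.01, 0, 0, 0],
    [1, -0.0184, 0.0334, 0.01, 0, 0, 0],
    [1, -0.0184, 0.0334, 0.01, 0, 0, 0],
    [1, -0.0184, 0.0334, 0.01, 0, 0, 0],
    [1, -0.0184, 0.0334, 0.01, 0, 0, 0],
    [1, -0.0184, 0.0334, 0.01, 0, 0, 0],
    [1, -0.0184, 0.0334, 0.01, 0, 0, 0],
    [1, -0.0184, 0.0334, 0.01, 0, 0, 0],
    [1, -0.0184, 0.0334, 0.01, 0, 0, 0],
    [1, -0.0184, 0.0334, 0.01, 0, 0, 0],
    [1, 0, 0, 0, 0, 0, 0],
    [1, 0, 0, 0, 0, 0, 0],
    [1, 0, 0, 0, 0, 0, 0],
  ],
)

```text
time_s: 2.52
tcp_pos: [0.5519, 0.1673, 0.1994]
eef_rot: [-180.0, -0.1, -166.7]
contact_force: [-0.2, 0.1, 0.4]
gripper_width: 0.0876
gripper_force: 0.0
```

```bash
python3 - <<'E'
from h import *
s=get_state();print(s["joints"].round(1),s["contact_force"])
print(rel([.553,.167,.093],R.from_euler("xyz",[180,0,-166.8],degrees=True),s))
w=capture("wrist");np.savez("wrist0.npz",**w);cv2.imwrite("pics/w0.png",w["frame"][:,:,::-1]);print(w["T"].round(3),w["camera_matrix"])
E
```

```text
[  36.3   13.4  -15.7   -0.   -61.  -113. ] [-0.23680246  0.06997894  0.40548806]
(array([ -1.11,  -0.52, 106.42]), array([-0.03, -0.08,  0.06]))
[[-0.229  0.935  0.27   0.48 ]
 [ 0.973  0.221  0.063  0.151]
 [-0.001  0.277 -0.961  0.337]
 [ 0.     0.     0.     1.   ]] [[297.31863964   0.         255.83151066]
 [  0.         297.31863964 189.7187852 ]
 [  0.           0.           1.        ]]
```

View pics/w0.png

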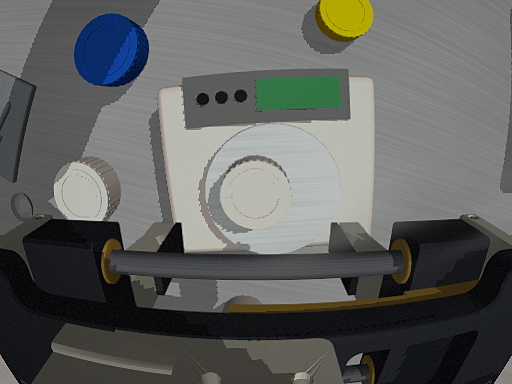

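Wrist view: the lid's top is centred near (256,195), between the jaws. The blue lid, the yellow lid and the larger white lid at (85,190) are well clear.

```bash
cat >> h.py <<'E'
def fcloud(c):
    K=c["camera_matrix"];z=c["range_z"];v,u=np.mgrid[:384,:512]
    dx,dy=u-K[0,2],v-K[1,2];r=np.hypot(dx,dy)+1e-9;t=r/K[0,0];g=np.tan(t)/r
    return np.stack([dx*g*z,dy*g*z,z],-1)@c["T"][:3,:3].T+c["T"][:3,3]
E
python3 - <<'E'
from h import *
p=fcloud(dict(np.load("wrist0.npz")))[140:235,205:305].reshape(-1,3)
a=p[(p[:,2]>.09)&(p[:,2]<.105)];print(cv2.minEnclosingCircle((a[:,:2]*1000).astype(np.float32)),len(a),np.median(a[:,2]))
b=p[(p[:,2]>.06)&(p[:,2]<.08)];print(np.median(b[:,2]))
E
```

```text
((552.09375, 167.30459594726562), 31.333595275878906) 3929 0.09620066400708407
0.06850942905172042
```

Request:
apply_moves(
  targets=[
    [1, 0, 0, 0.03, 0, 0, 0],
    [1, 0, 0, 0.03, 0, 0, 0],
    [1, 0, 0, 0.025, 0, 0, 0],
    [1, 0, 0, 0.015, 0, 0, 0],
    [1, 0, 0, 0.0065, 0, 0, 0],
    [1, 0, 0, 0, 0, 0, 0],
    [1, 0, 0, 0, 0, 0, 0],
  ],
)

```text
time_s: 3.15
tcp_pos: [0.5529, 0.1669, 0.0945]
eef_rot: [180.0, 0.1, -166.8]
contact_force: [-0.0, 0.8, -0.1]
gripper_width: 0.088
gripper_force: 0.0
```

Request:
apply_moves(
  newtons=20,
  targets=[
    [0.6, 0, 0, 0, 0, 0, 0],
    [0.6, 0, 0, 0, 0, 0, 0],
    [0.6, 0, 0, 0, 0, 0, 0],
    [0.6, 0, 0, 0, 0, 0, 0],
    [0.6, 0, 0, 0, 0, 0, 0],
    [0.6, 0, 0, 0, 0, 0, 0],
  ],
)

```text
time_s: 3.65
tcp_pos: [0.5526, 0.1676, 0.0941]
eef_rot: [180.0, 0.0, -166.8]
contact_force: [-1.2, 0.6, 4.3]
gripper_width: 0.062
gripper_force: 20.0
```

Request:
apply_moves(
  newtons=35,
  targets=[
    [0.6, 0, 0, 0, 0, 0, 0],
    [0.6, 0, 0, -0.01, 0, 0, 0],
    [0.6, 0, 0, -0.025, 0, 0, 0],
    [0.6, 0, 0, -0.03, 0, 0, 0],
    [0.6, 0, 0, -0.035, 0, 0, 0],
    [0.6, 0, 0, -0.035, 0, 0, 0],
    [0.6, 0, 0, -0.025, 0, 0, 0],
    [0.6, 0, 0, 0, 0, 0, 0],
    [0.6, 0, 0, 0, 0, 0, 0],
  ],
)

```text
time_s: 4.4
tcp_pos: [0.5528, 0.1678, 0.2556]
eef_rot: [179.9, 0.2, -166.8]
contact_force: [-0.3, 0.9, -0.5]
gripper_width: 0.0619
gripper_force: 35.0
```

```bash
cat >> h.py <<'E'
k=np.array([-.490,.101,.866]);k/=np.linalg.norm(k);mouth=np.array([.530,-.2199,.158])
def tilt(psi): # tool z=-k
    v=np.cross([0,0,1],k);v*=np.arcsin(np.linalg.norm(v))/np.linalg.norm(v)
    return R.from_rotvec(v)*R.from_euler("xyz",[180,0,psi],degrees=True)
E
python3 - <<'E'
from h import *
s=get_state();print(s["joints"].round(1))
T=tilt(-166.8);p=mouth+.07*k
print(rel(p,T)); print("in final frame",T.inv().apply(p-s["tcp_pos"])*1000)
w=capture("wrist");a=fcloud(w)
sub=w["frame"][150:384,130:400];cv2.imwrite("pics/w1.png",cv2.resize(sub[:,:,::-1],(540,468)))
E
```

```text
[  36.3   10.9  -11.2   -0.   -67.6 -113. ]
(array([ 142.79, -357.53,   35.94]), array([ 1.270e+01, -2.704e+01, -2.000e-02]))
in final frame [ 161.85663217 -348.57777356   42.49489064]
```

View pics/w1.png

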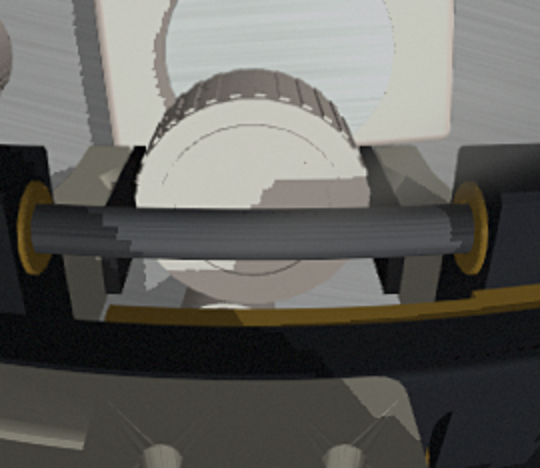

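The wrist view shows the lid held level between the pads, centred near (252,185) in the crop.

Request:
apply_moves(
  targets=[
    [0.6, 0, 0, 0, 0.0282, -0.0601, 0],
    [0.6, 0, 0, 0, 0.0282, -0.0601, 0],
    [0.6, 0, 0, 0, 0.0282, -0.0601, 0],
    [0.6, 0, 0, 0, 0.0282, -0.0601, 0],
    [0.6, 0, 0, 0, 0.0282, -0.0601, 0],
    [0.6, 0, 0, 0, 0, 0, 0],
    [0.6, 0, 0, 0, 0, 0, 0],
  ],
)

```text
time_s: 5.03
tcp_pos: [0.5522, 0.1635, 0.2521]
eef_rot: [-166.7, 25.1, -163.9]
contact_force: [-0.1, -0.0, 0.6]
gripper_width: 0.062
gripper_force: 35.0
```

Request:
apply_moves(
  targets=[
    [0.6, 0.0135, -0.029, 0.0035, 0, 0, 0],
    [0.6, 0.0135, -0.029, 0.0035, 0, 0, 0],
    [0.6, 0.0135, -0.029, 0.0035, 0, 0, 0],
    [0.6, 0.0135, -0.029, 0.0035, 0, 0, 0],
    [0.6, 0.0135, -0.029, 0.0035, 0, 0, 0],
    [0.6, 0.0135, -0.029, 0.0035, 0, 0, 0],
    [0.6, 0.0135, -0.029, 0.0035, 0, 0, 0],
    [0.6, 0.0135, -0.029, 0.0035, 0, 0, 0],
    [0.6, 0.0135, -0.029, 0.0035, 0, 0, 0],
    [0.6, 0.0135, -0.029, 0.0035, 0, 0, 0],
    [0.6, 0.0135, -0.029, 0.0035, 0, 0, 0],
    [0.6, 0.0135, -0.029, 0.0035, 0, 0, 0],
    [0.6, 0, 0, 0, 0, 0, 0],
    [0.6, 0, 0, 0, 0, 0, 0],
    [0.6, 0, 0, 0, 0, 0, 0],
  ],
)

```text
time_s: 6.28
tcp_pos: [0.4948, -0.2149, 0.2195]
eef_rot: [-167.0, 25.4, -164.1]
contact_force: [0.2, 0.0, -1.0]
gripper_width: 0.0618
gripper_force: 35.0
```

```bash
python3 - <<'E'
from h import *
s=get_state();print(s["joints"].round(1),s["time_s"])
T=tilt(-166.8);print("pre",rel(mouth+.07*k,T,s)); 
# lid in scene/top clouds: offset relative to canister axis
for n in("scene","top"):
    c=capture(n);np.savez(n+"2.npz",**c);a=cloud(c).reshape(-1,3);d=a-mouth;h=d@k;l=d-np.outer(h,k);r=np.linalg.norm(l,axis=1)
    ex=np.cross([0,1,0],k);ex/=np.linalg.norm(ex);ey=np.cross(k,ex)
    for lo,hi in((.045,.06),(.060,.072),(.072,.08)):
        m=(h>lo)&(h<hi)&(r<.04);print(n,lo,m.sum(),(l[m]@ex).min().round(4) if m.any() else"",*( [v.round(4) for v in((l[m]@ex).max(),(l[m]@ey).min(),(l[m]@ey).max())] if m.any() else []))
    cv2.imwrite(f"pics/{n}2.png",cv2.resize(c["frame"][120:270,100:400,::-1] if n=="scene" else c["frame"][100:300,230:430,::-1],(800,400) if n=="scene" else (600,600)))
E
```

```text
[  0.9  -5.9 -46.9  17.  -22.2 -92.3] 6.2833
pre (array([-0.97,  2.04,  0.96]), array([ 0.33, -1.66, -0.19]))
scene 0.045 182 -0.0066 0.0329 -0.0339 0.0396
scene 0.06 202 -0.0158 0.0316 -0.0366 0.0383
scene 0.072 290 -0.0306 0.0318 -0.0395 0.0399
top 0.045 86 -0.0022 0.0298 -0.0334 0.0388
top 0.06 132 -0.0132 0.0314 -0.0356 0.0317
top 0.072 291 -0.0159 0.03 -0.0348 0.0325
```

View pics/scene2.png

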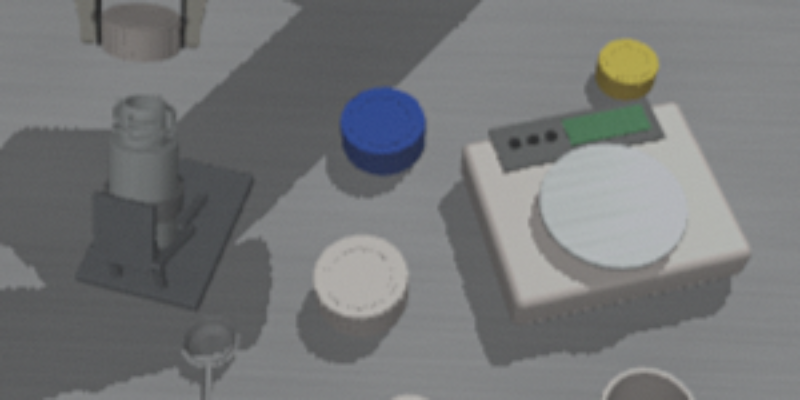

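The scene view shows the lid held above the canister at crop (143,30), and the pan is empty. The other things haven't moved.

Request:
apply_moves(
  targets=[
    [0.6, -0.001, 0.002, 0.001, 0.0037, -0.0184, -0.002],
    [0.6, 0, 0, 0.015, 0, 0, 0],
    [0.6, 0, 0, 0.015, 0, 0, 0],
    [0.6, 0, 0, 0.01, 0, 0, 0],
    [0.6, 0, 0, 0, 0, 0, 0],
    [0.6, 0, 0, 0, 0, 0, 0],
    [0.6, 0, 0, 0, 0, 0, 0],
  ],
)

```text
time_s: 6.97
tcp_pos: [0.5148, -0.2161, 0.1843]
eef_rot: [-166.3, 27.0, -163.3]
contact_force: [0.8, -0.0, 0.1]
gripper_width: 0.0617
gripper_force: 35.0
```

```bash
cat >> h.py <<'E'
def st(psi=-166.8):
    s=get_state();d=s["tcp_pos"]-mouth
    A=R.from_euler("xyz",s["eef_rot"],degrees=True)
    print("t",s["time_s"],"lidcentre over home",((d@k)*1000-10.3+7.8).round(2),"fix",*rel(mouth+k*(d@k),tilt(psi),s),"F tool",A.inv().apply(s["contact_force"]).round(1),"M tool",A.inv().apply(s["moment"]).round(2),"J",s["joints"][2:].round(1),"w",s["gripper_width"].round(4))
E
python3 -c "from h import *;st()"
```

```text
Traceback (most recent call last):
  File "h.py", line 23, in st
    print("t",s["time_s"],"lidcentre over home",((d@k)*1000-10.3+7.8).round(2),"fix",*rel(mouth+k*(d@k),tilt(psi),s),"F tool",A.inv().apply(s["contact_force"]).round(1),"M tool",A.inv().apply(s["moment"]).round(2),"J",s["joints"][2:].round(1),"w",s["gripper_width"].round(4))
                                                                                                                                                                                                                                                       ^^^^^^^^^^^^^^^^^^^^^^^^
AttributeError: 'float' object has no attribute 'round'
```

```bash
sed -i 's/s\["gripper_width"\].round(4)/round(s["gripper_width"],4)/' h.py; python3 -c "from h import *;st()"
```

```text
t 6.9667 lidcentre over home 28.15 fix [-0.1  -0.76 -0.  ] [0.02 0.03 0.15] F tool [-0.7 -0.2  0.3] M tool [-0.75  1.61 -0.02] J [ -52.9   28.5  -10.2 -101.6] w 0.0617
```

Request:
apply_moves(
  targets=[
    [0.6, 0, -0.0008, 0, 0, 0, -0.0741],
    [0.6, 0, 0, 0, 0, 0, -0.0741],
    [0.6, 0, 0, 0, 0, 0, -0.0741],
    [0.6, 0, 0, 0, 0, 0, -0.0741],
    [0.6, 0, 0, 0, 0, 0, -0.0741],
    [0.6, 0, 0, 0, 0, 0, -0.0741],
    [0.6, 0, 0, 0, 0, 0, -0.0741],
    [0.6, 0, 0, 0, 0, 0, -0.0741],
    [0.6, 0, 0, 0, 0, 0, -0.0741],
    [0.6, 0, 0, 0, 0, 0, -0.0741],
    [0.6, 0, 0, 0, 0, 0, -0.0741],
    [0.6, 0, 0, 0, 0, 0, -0.0741],
    [0.6, 0, 0, 0, 0, 0, 0],
    [0.6, 0, 0, 0, 0, 0, 0],
    [0.6, 0, 0, 0, 0, 0, 0],
  ],
)

```text
time_s: 8.22
tcp_pos: [0.5149, -0.2171, 0.1846]
eef_rot: [-150.8, -7.3, -88.8]
contact_force: [-0.9, 0.3, -1.0]
gripper_width: 0.0615
gripper_force: 35.0
```

```bash
python3 -c "from h import *;st(-86.8)"
```

```text
t 8.2167 lidcentre over home 28.25 fix [-0.32 -0.06  0.  ] [-0.06  0.01 -0.07] F tool [-0.4  1.3  0.4] M tool [-1.85 -0.48 -0.03] J [-52.8  28.1 -10.2 -21.4] w 0.0615
```

Request:
apply_moves(
  targets=[
    [0.6, -0.0003, 0, 0.002, 0, 0, 0],
    [0.6, 0, 0, 0.002, 0, 0, 0],
    [0.6, 0, 0, 0.002, 0, 0, 0],
    [0.6, 0, 0, 0.002, 0, 0, 0],
    [0.6, 0, 0, 0.001, 0, 0, 0],
    [0.6, 0, 0, 0.001, 0, 0, 0],
    [0.6, 0, 0, 0.0005, 0, 0, 0],
    [0.6, 0, 0, 0, 0, 0, 0],
    [0.6, 0, 0, 0, 0, 0, 0],
  ],
)

```text
time_s: 8.97
tcp_pos: [0.5198, -0.2182, 0.1748]
eef_rot: [-150.8, -7.4, -88.6]
contact_force: [0.3, 1.1, -0.1]
gripper_width: 0.0619
gripper_force: 35.0
```

```bash
python3 -c "from h import *;st(-86.8)"
```

```text
t 8.9667 lidcentre over home 17.2 fix [-0.22 -0.67 -0.  ] [0.01 0.   0.13] F tool [-1.1 -0.3  0.1] M tool [-1.85 -0.44  0.02] J [-54.7  34.4  -6.9 -25.9] w 0.0619
```

Request:
apply_moves(
  targets=[
    [0.6, -0.0002, -0.0005, 0.0005, 0, 0, 0],
    [0.6, 0, 0, 0.0005, 0, 0, 0],
    [0.6, 0, 0, 0.0005, 0, 0, 0],
    [0.6, 0, 0, 0.0005, 0, 0, 0],
    [0.6, 0, 0, 0.0005, 0, 0, 0],
    [0.6, 0, 0, 0.0005, 0, 0, 0],
    [0.6, 0, 0, 0.0005, 0, 0, 0],
    [0.6, 0, 0, 0.0005, 0, 0, 0],
    [0.6, 0, 0, 0, 0, 0, 0],
    [0.6, 0, 0, 0, 0, 0, 0],
  ],
)

```text
time_s: 9.8
tcp_pos: [0.5221, -0.2183, 0.1715]
eef_rot: [-150.9, -7.4, -88.6]
contact_force: [-0.1, -0.7, -0.8]
gripper_width: 0.0615
gripper_force: 35.0
```

```bash
python3 -c "from h import *;st(-86.8)"
```

```text
t 9.8 lidcentre over home 13.19 fix [ 0.01 -0.27 -0.  ] [0.02 0.   0.13] F tool [0.6 0.5 0.7] M tool [-1.79 -0.5   0.03] J [-55.7  38.3  -5.3 -28.9] w 0.0615
```

Request:
apply_moves(
  targets=[
    [0.6, 0, -0.0002, 0.0005, 0, 0, 0],
    [0.6, 0, 0, 0.0005, 0, 0, 0],
    [0.6, 0, 0, 0.0005, 0, 0, 0],
    [0.6, 0, 0, 0, 0, 0, 0],
    [0.6, 0, 0, 0, 0, 0, 0],
  ],
)

```text
time_s: 10.22
tcp_pos: [0.5232, -0.2184, 0.1708]
eef_rot: [-150.8, -7.4, -88.6]
contact_force: [-4.5, 2.6, 3.9]
gripper_width: 0.0619
gripper_force: 35.0
```

```bash
python3 -c "from h import *;st(-86.8)"
```

```text
t 10.2167 lidcentre over home 12.07 fix [ 0.02  0.36 -0.  ] [-0.04 -0.    0.14] F tool [-2.2  1.8 -5.8] M tool [-2.13 -0.99  0.05] J [-56.1  40.3  -4.5 -30.3] w 0.0619
```

Request:
apply_moves(
  targets=[
    [0.6, 0, 0, 0.0004, 0, 0, -0.05],
    [0.6, 0, 0, 0, 0, 0, -0.05],
    [0.6, 0, 0, 0, 0, 0, -0.05],
    [0.6, 0, 0, 0, 0, 0, 0],
  ],
)

```text
time_s: 10.55
tcp_pos: [0.5236, -0.2185, 0.1709]
eef_rot: [-153.1, -14.0, -76.2]
contact_force: [-4.9, -0.5, 7.0]
gripper_width: 0.0615
gripper_force: 35.0
```

```bash
python3 -c "from h import *;st(-73.3)"
```

```text
t 10.55 lidcentre over home 11.95 fix [-0.34  0.74 -0.  ] [-0.08 -0.04  0.42] F tool [ 1.   1.2 -8.5] M tool [-1.95 -0.58 -0.15] J [-56.3  40.9  -4.3 -17. ] w 0.0615
```

Request:
apply_moves(
  targets=[
    [0.6, 0, 0, 0, 0, 0, -0.05],
    [0.6, 0, 0, 0, 0, 0, -0.05],
    [0.6, 0, 0, 0, 0, 0, -0.05],
    [0.6, 0, 0, 0, 0, 0, 0],
  ],
)

```text
time_s: 10.88
tcp_pos: [0.5234, -0.2184, 0.1701]
eef_rot: [-156.8, -19.6, -63.5]
contact_force: [-0.7, 0.4, -0.8]
gripper_width: 0.0616
gripper_force: 35.0
```

Request:
apply_moves(
  targets=[
    [0.6, 0, 0, 0, 0, 0, -0.05],
    [0.6, 0, 0, 0, 0, 0, -0.05],
    [0.6, 0, 0, 0, 0, 0, -0.05],
    [0.6, 0, 0, 0, 0, 0, 0],
  ],
)

```text
time_s: 11.22
tcp_pos: [0.5232, -0.2184, 0.1698]
eef_rot: [-161.9, -24.3, -50.0]
contact_force: [0.1, -0.4, -0.8]
gripper_width: 0.0617
gripper_force: 35.0
```

```bash
python3 -c "from h import *;st(-46.3)"
```

```text
t 11.2167 lidcentre over home 11.22 fix [ 0.13  0.03 -0.  ] [0.01 0.02 0.2 ] F tool [-0.   0.4  0.7] M tool [-1.15 -1.55 -0.06] J [-56.3  40.9  -4.3   9.8] w 0.0617
```

Request:
apply_moves(
  targets=[
    [0.6, 0, 0, 0.0005, 0, 0, 0],
    [0.6, 0, 0, 0.0005, 0, 0, 0],
    [0.6, 0, 0, 0.0005, 0, 0, 0],
    [0.6, 0, 0, 0.0005, 0, 0, 0],
    [0.6, 0, 0, 0.0005, 0, 0, 0],
    [0.6, 0, 0, 0.0005, 0, 0, 0],
    [0.6, 0, 0, 0, 0, 0, 0],
    [0.6, 0, 0, 0, 0, 0, 0],
  ],
)

```text
time_s: 11.88
tcp_pos: [0.5244, -0.2191, 0.1672]
eef_rot: [-161.9, -24.3, -50.2]
contact_force: [-0.1, -0.2, 0.0]
gripper_width: 0.062
gripper_force: 35.0
```

```bash
python3 -c "from h import *;st(-46.3)"
```

```text
t 11.8833 lidcentre over home 8.28 fix [ 0.04 -0.41 -0.  ] [0.03 0.01 0.07] F tool [ 0.1  0.2 -0. ] M tool [-1.19 -1.59 -0.  ] J [-58.1  49.5  -1.6   3.9] w 0.062
```

The lid is through the gap and moving freely, but joint 3 is close to its limit. I'll let it drop and grip it again higher up.

Request:
apply_moves(
  newtons=20,
  targets=[
    [0.8, 0, 0, 0, 0, 0, 0],
    [0.8, 0, 0, 0, 0, 0, 0],
    [0.8, 0, 0, 0, 0, 0, 0],
    [0.8, 0, 0, 0, 0, 0, 0],
    [0.8, 0, 0, -0.001, 0, 0, 0],
    [0.8, 0, 0, -0.002, 0, 0, 0],
    [0.8, 0, 0, -0.002, 0, 0, 0],
    [0.8, 0, 0, 0, 0, 0, 0],
    [0.8, 0, 0, 0, 0, 0, 0],
  ],
)

```text
time_s: 12.63
tcp_pos: [0.5229, -0.2177, 0.1721]
eef_rot: [-161.8, -24.4, -50.1]
contact_force: [0.0, 1.3, -0.2]
gripper_width: 0.0701
gripper_force: 0.0
```

```bash
python3 - <<'E'
from h import *
st(-46.3)
w=capture("wrist");np.savez("wrist3.npz",**w)
a=fcloud(w).reshape(-1,3);d=a-mouth;h=d@k;r=np.linalg.norm(d-np.outer(h,k),axis=1)
m=(r<.025)&(abs(h)<.03);print("top of lid over rim: wrist",np.percentile(h[m],[10,50,90]).round(4),m.sum())
c=capture("scene");f=c["frame"];cv2.imwrite("pics/s3.png",np.hstack([cv2.resize(f[100:240,90:230],(400,400),interpolation=2),cv2.resize(w["frame"][120:320,150:350],(400,400))])[:,:,::-1])
E
```

```text
t 12.6333 lidcentre over home 13.44 fix [-0.14  0.98 -0.  ] [-0.06 -0.01  0.17] F tool [-1.  -0.9  0.1] M tool [-1.02 -1.48 -0.05] J [-55.6  38.1  -5.3  11.7] w 0.0701
top of lid over rim: wrist [0.0065 0.0073 0.0083] 3864
```

View pics/s3.png

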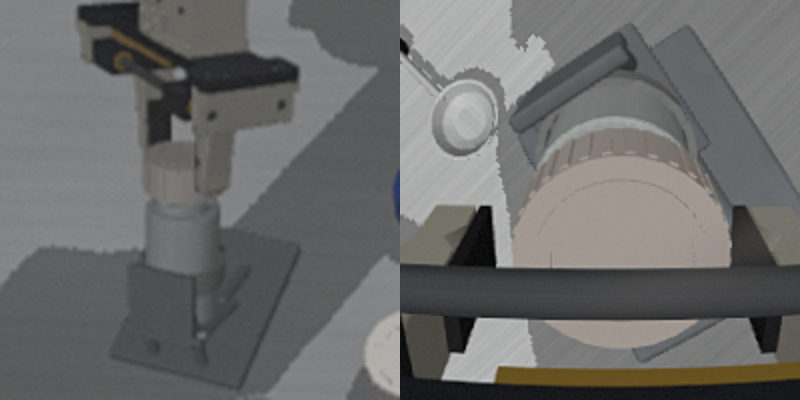

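The lid has dropped into the gaps: its top is about 8 mm over the rim. It sits square between the open pads, so I'll grip here, higher on the lid, and screw forward.

Request:
apply_moves(
  newtons=45,
  targets=[
    [0.6, 0, 0.0004, 0, 0, 0, 0],
    [0.6, 0, 0, 0, 0, 0, 0],
    [0.6, 0, 0, 0, 0, 0, 0],
    [0.6, 0, 0, 0, 0, 0, 0],
    [0.6, 0, 0, 0, 0, 0, 0],
  ],
)

```text
time_s: 13.15
tcp_pos: [0.5218, -0.2186, 0.1714]
eef_rot: [-161.9, -24.3, -50.1]
contact_force: [0.2, -0.3, -1.4]
gripper_width: 0.061
gripper_force: 45.0
```

```bash
python3 -c "from h import *;st(-46.3);st(-46.3)"
```

```text
t 13.15 lidcentre over home 13.26 fix [ 0.12 -0.55 -0.  ] [0.02 0.02 0.13] F tool [-0.3  0.5  1.3] M tool [-1.2  -1.59 -0.01] J [-55.6  38.   -5.4  11.9] w 0.061
t 13.15 lidcentre over home 13.26 fix [ 0.12 -0.55 -0.  ] [0.02 0.02 0.13] F tool [-0.3  0.5  1.3] M tool [-1.2  -1.59 -0.01] J [-55.6  38.   -5.4  11.9] w 0.061
```

Request:
apply_moves(
  targets=[
    [0.6, 0, 0, 0.0002, 0, 0, 0.05],
    [0.6, 0, 0, 0.0002, 0, 0, 0.05],
    [0.6, 0, 0, 0.0002, 0, 0, 0.05],
    [0.6, 0, 0, 0.0003, 0, 0, 0.05],
    [0.6, 0, 0, 0, 0, 0, 0],
  ],
)

```text
time_s: 13.57
tcp_pos: [0.5227, -0.2186, 0.1711]
eef_rot: [-155.3, -17.6, -68.3]
contact_force: [0.2, -0.9, 0.6]
gripper_width: 0.0611
gripper_force: 45.0
```

```bash
python3 -c "from h import *;st(-64.3)"
```

```text
t 13.5667 lidcentre over home 12.53 fix [-0.21 -0.06  0.  ] [-0.02 -0.   -0.06] F tool [ 1.1  0.  -0.4] M tool [-1.39 -0.88  0.01] J [-55.9  39.1  -4.9  -7.1] w 0.0611
```

Request:
apply_moves(
  targets=[
    [0.6, 0, 0, 0.0004, 0, 0, 0.05],
    [0.6, 0, 0, 0.0004, 0, 0, 0.05],
    [0.6, 0, 0, 0.0004, 0, 0, 0.05],
    [0.6, 0, 0, 0, 0, 0, 0],
  ],
)

```text
time_s: 13.9
tcp_pos: [0.5232, -0.2187, 0.1699]
eef_rot: [-152.2, -11.7, -80.6]
contact_force: [-0.4, 0.1, 0.5]
gripper_width: 0.0608
gripper_force: 45.0
```

```bash
python3 -c "from h import *;st(-77.8)"
```

```text
t 13.9 lidcentre over home 11.26 fix [-0.2  -0.14  0.  ] [-0.01  0.    0.08] F tool [-0.1  0.1 -0.6] M tool [-1.57 -0.58  0.03] J [-56.3  41.   -4.2 -21.8] w 0.0608
```

Request:
apply_moves(
  targets=[
    [0.6, 0, 0, 0.0004, 0, 0, 0.05],
    [0.6, 0, 0, 0.0004, 0, 0, 0.05],
    [0.6, 0, 0, 0.0002, 0, 0, 0.05],
    [0.6, 0, 0, 0, 0, 0, 0],
  ],
)

```text
time_s: 14.23
tcp_pos: [0.5237, -0.2189, 0.1693]
eef_rot: [-150.4, -5.2, -92.5]
contact_force: [-2.3, -0.1, 3.0]
gripper_width: 0.0609
gripper_force: 45.0
```

```bash
python3 -c "from h import *;st(-91.3)"
```

```text
t 14.2333 lidcentre over home 10.49 fix [-0.28  0.11 -0.  ] [-0.04  0.    0.17] F tool [ 0.5  0.5 -3.7] M tool [-1.84 -0.42  0.07] J [-56.7  42.9  -3.6 -36.6] w 0.0609
```

Request:
apply_moves(
  targets=[
    [0.6, 0, 0, 0.0003, 0, 0, 0.035],
    [0.6, 0, 0, 0.0003, 0, 0, 0.035],
    [0.6, 0, 0, 0.0002, 0, 0, 0.035],
    [0.6, 0, 0, 0, 0, 0, 0],
  ],
)

```text
time_s: 14.57
tcp_pos: [0.5244, -0.2191, 0.1697]
eef_rot: [-149.9, -0.6, -100.6]
contact_force: [-6.0, 2.4, 10.2]
gripper_width: 0.0616
gripper_force: 45.0
```

```bash
python3 -c "from h import *;st(-100.8)"
```

```text
t 14.5667 lidcentre over home 10.4 fix [-0.4   0.97 -0.  ] [-0.14 -0.    0.32] F tool [ -1.2   0.4 -12. ] M tool [-2.11 -0.36  0.07] J [-57.1  44.9  -3.  -47.3] w 0.0616
```

Request:
apply_moves(
  targets=[
    [0.6, 0, 0, 0, 0, 0, 0.035],
    [0.6, 0, 0, 0, 0, 0, 0.035],
    [0.6, 0, 0, 0, 0, 0, 0],
    [0.6, 0, 0, 0, 0, 0, 0],
  ],
)

```text
time_s: 14.9
tcp_pos: [0.524, -0.2195, 0.1694]
eef_rot: [-150.0, 2.5, -106.0]
contact_force: [-7.8, 1.3, 10.7]
gripper_width: 0.0613
gripper_force: 45.0
```

```bash
python3 -c "from h import *;st(-107.1)"
```

```text
t 14.9 lidcentre over home 10.37 fix [-0.74  0.64 -0.  ] [-0.1  -0.03  0.44] F tool [  0.5   1.4 -13.2] M tool [-2.1   0.64  0.27] J [-57.1  44.8  -3.  -53.4] w 0.0613
```

Request:
apply_moves(
  targets=[
    [0.6, 0, 0, 0, 0, 0, 0.035],
    [0.6, 0, 0, 0, 0, 0, 0.035],
    [0.6, 0, 0, 0, 0, 0, 0],
    [0.6, 0, 0, 0, 0, 0, 0],
  ],
)

```text
time_s: 15.23
tcp_pos: [0.5236, -0.2198, 0.1692]
eef_rot: [-150.4, 5.6, -111.5]
contact_force: [-8.8, -1.3, 10.0]
gripper_width: 0.0613
gripper_force: 45.0
```

```bash
python3 -c "from h import *;st(-113.4)"
```

```text
t 15.2333 lidcentre over home 10.34 fix [-1.16  0.37 -0.  ] [-0.07 -0.07  0.43] F tool [  3.5   1.6 -12.8] M tool [-1.93  1.61  0.17] J [-57.1  44.8  -3.1 -59.7] w 0.0613
```

```bash
python3 - <<'E'
from h import *
w=capture("wrist");np.savez("wrist4.npz",**w)
for n in("wrist3","wrist4"):
    a=fcloud(dict(np.load(n+".npz"))).reshape(-1,3);d=a-mouth;h=d@k;l=d-np.outer(h,k);r=np.linalg.norm(l,axis=1)
    m=(r<.025)&(h>-.005)&(h<.015);p=a[m];q=p-p.mean(0);nv=np.linalg.svd(q,full_matrices=False)[2][2];nv*=np.sign(nv@k)
    print(n,np.percentile(h[m],[10,50,90]).round(4),m.sum(),"tilt vs axis",np.degrees(np.arccos(nv@k)).round(2))
E
```

```text
wrist3 [0.0065 0.0073 0.0083] 3864 tilt vs axis 0.39
wrist4 [0.0037 0.0046 0.0055] 3775 tilt vs axis 0.36
```

Request:
apply_moves(
  targets=[
    [0.6, 0, 0, -0.0006, 0, 0, 0],
    [0.6, 0, 0, -0.0006, 0, 0, 0],
    [0.6, 0, 0, -0.0006, 0, 0, 0.035],
    [0.6, 0, 0, 0, 0, 0, 0.035],
    [0.6, 0, 0, 0, 0, 0, 0],
  ],
)

```text
time_s: 15.7
tcp_pos: [0.5232, -0.2189, 0.1694]
eef_rot: [-151.2, 8.7, -117.0]
contact_force: [5.4, -4.2, -5.1]
gripper_width: 0.0611
gripper_force: 45.0
```

```bash
python3 -c "from h import *;st(-119.7)"
```

```text
t 15.7 lidcentre over home 10.81 fix [-0.44 -0.11 -0.  ] [ 0.06 -0.05  0.44] F tool [ 2.  -3.6  7.4] M tool [-0.48  1.47 -0.29] J [-56.3  41.   -4.3 -63.3] w 0.0611
```

Request:
apply_moves(
  targets=[
    [0.6, -0.0003, 0, 0.0004, 0, 0, 0.035],
    [0.6, 0, 0, 0.0004, 0, 0, 0.035],
    [0.6, 0, 0, 0.0002, 0, 0, 0.035],
    [0.6, 0, 0, 0, 0, 0, 0],
  ],
)

```text
time_s: 16.03
tcp_pos: [0.5238, -0.2182, 0.1693]
eef_rot: [-152.7, 13.1, -125.4]
contact_force: [-4.5, 2.5, 3.5]
gripper_width: 0.0608
gripper_force: 45.0
```

```bash
python3 -c "from h import *;st(-129.2)"
```

```text
t 16.0333 lidcentre over home 10.48 fix [ 0.44 -0.07 -0.  ] [-0.01  0.01  0.64] F tool [-0.2  2.9 -5.5] M tool [-2.41  0.58 -1.42] J [-56.8  43.2  -3.6 -74.3] w 0.0608
```

The torque rose sharply to 1.4 N m, so the lid is at a firm stop. I'll let go and back off along the axis.

Request:
apply_moves(
  targets=[
    [0.9, 0, 0, 0, 0, 0, 0],
    [0.9, 0, 0, 0, 0, 0, 0],
    [0.9, 0, 0, 0, 0, 0, 0],
    [0.9, 0, 0, 0, 0, 0, 0],
    [0.9, 0, 0, 0, 0, 0, 0],
    [0.9, 0, 0, -0.005, 0, 0, 0],
    [0.9, 0, 0, -0.015, 0, 0, 0],
    [0.9, 0, 0, -0.02, 0, 0, 0],
    [0.9, 0, 0, -0.02, 0, 0, 0],
    [0.9, 0, 0, -0.02, 0, 0, 0],
    [0.9, 0, 0, 0, 0, 0, 0],
    [0.9, 0, 0, 0, 0, 0, 0],
  ],
)

```text
time_s: 17.03
tcp_pos: [0.485, -0.2102, 0.2398]
eef_rot: [-152.7, 13.4, -125.7]
contact_force: [-0.4, -0.8, 0.1]
gripper_width: 0.0793
gripper_force: 0.0
```

```bash
python3 - <<'E'
from h import *
st(-129.2)
fr=[]
for n in("wrist","scene","top"):
    c=capture(n);a=(fcloud if n=="wrist" else cloud)(c).reshape(-1,3);d=a-mouth;h=d@k;l=d-np.outer(h,k);r=np.linalg.norm(l,axis=1)
    m=(r<.026)&(h>-.005)&(h<.015);p=a[m];q=p-p.mean(0);nv=np.linalg.svd(q,full_matrices=False)[2][2];nv*=np.sign(nv@k)
    print(n,np.percentile(h[m],[10,50,90]).round(4),m.sum(),"tilt",np.degrees(np.arccos(nv@k)).round(2),"side",p.mean(0)-mouth)
    fr.append(c["frame"])
cv2.imwrite("pics/end.png",np.hstack([cv2.resize(fr[1][100:240,90:230],(400,400),interpolation=2),cv2.resize(fr[0][60:384,90:414],(400,400))])[:,:,::-1])
E
```

```text
t 17.0333 lidcentre over home 91.3 fix [ 0.91  0.74 -0.  ] [-0.13  0.14  0.26] F tool [ 0.8 -0.2 -0.2] M tool [-1.59  0.79  0.07] J [-47.4  17.  -23.2 -54.6] w 0.0793
wrist [0.0036 0.0044 0.0054] 3099 tilt 0.51 side [-2.58914521e-03 -7.75710347e-05  3.71285535e-03]
scene [0.0063 0.0071 0.0079] 172 tilt 0.43 side [-0.00241841  0.00062814  0.00671669]
top [0.0031 0.0051 0.0072] 421 tilt 0.05 side [-0.00212648  0.00107981  0.00452832]
```

View pics/end.png

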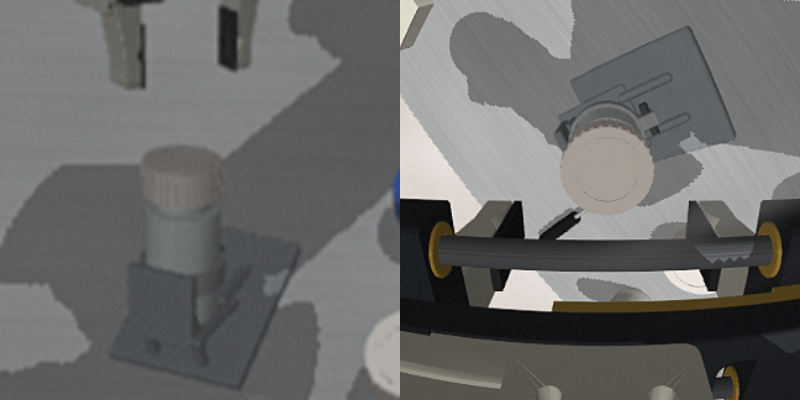

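The lid sits square and free on the canister. Its top is about 6 mm over the rim, 2.9 mm lower than in the gaps, which matches home, and nothing is touching it.

```bash
python3 -c "from h import *;print(close_job())"
```

```text
the job is handed in; nothing more can be done
None
```

The ribbed lid is screwed home on the canister to a firm stop, released and sitting square, and the job was handed in at about 17 s; I saw nothing else moved, though I didn't re-check every bystander at the end.

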